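Clamp a resin mount in the sprung-arm specimen vice

ROBOT

A 6-joint arm with a two-finger parallel gripper is mounted at the origin on the work surface. World frame = base frame: x ahead of the robot, y to its left, z up, the work surface at z = 0. Lengths are in mm, angles in rad, forces in N, time in s.
With the tool pointing down it reaches from about 275 to 1000 mm from the base axis. Payload 8.4 kg.
Tool frame: the origin (TCP) lies at the very end of the fingers, on their centre line; the grasp point (between the pads) lies 19 mm behind it; z points along the fingers, y is the line along which they close (so a half turn about z gives the same grasp; the last joint's range is limited). The gripper opens to 85 mm and grips with 20 to 120 N. Pads are 22 mm wide; open, the fingers measure 114 mm over their backs; the gripper's body (76 mm by 85 mm) begins 54 mm behind the grasp point. The pads swing forward as they close: fully open they stand 13 mm farther back than shut.
Start: joints at [1.139, 0.353, 1.633, -0, 1.155, -0.002], TCP at [260.43, 568.159, 231.281] pointing down, gripper open.
Joint ranges: [-2.63, 2.63], [-0.92, 2.1], [0.06, 2.66], [-1.3, 4.44], [0, 2.69], [-3.02, 3.02]. Speed limits (rad/s): [2.22, 2.22, 2.79, 3.14, 3.14, 3.14].

INTERFACE

Orientations are given as [roll, pitch, yaw] about the fixed x, y, z axes, in that order (R = Rz(yaw) Ry(pitch) Rx(roll)).
In Python, from rig import r, vision gives the robot as it stands. The module is installed in compiled form; this text tells all that it offers.
- The arm moves only by the tool play_rows, never from a script. Its argument "steps" is a list of rows, each an object with "delta_pos": the shift along the tool's x, y, z in cm, a list of three; "yaw": the turn about the tool's z in rad; "jaw": the opening in per cent of the stroke, from 0 (shut) to 100 (fully open). A call has exactly 8 rows; each row is the pose to reach, as a shift and turn from the pose commanded when the call began, along the tool's axes at that moment; what a row does not reach only later rows make up. A row lasts 1/10 s, in which the tool goes at most 50 mm and 8.59 degrees, less where a joint would pass 70% of its speed; a pose out of reach is approached as far as the arm can. A call with a gripper value outside its range is refused whole. The fingers move at their own pace and stop on an object; "grip_force" is the grip in N (left out, the last holds). Time passes only in rows, so rows that repeat a pose let the fingers close, or fill a call up. It gives the time, the measured TCP pose, the force, the opening and the grip force at its end, in the units of the state.
- r.sense(): the state, without advancing time (a new reading comes with each control period).
- vision.grab_frame(name): name is "side" or "top" or "wrist"; returns (picture, depth): 400x640x3 uint8, red, green, blue; 400x640 float32, mm along the optical axis (not along the pixel's ray), 0 where there is no reading.
- vision.calibration(name): a dict with "mtx" (3x3 intrinsics, pixels), "k1" (the pictures are not rectified: a ray, as slopes to the right and down, at radius r is drawn at 1 + k1 r^2 times it, then the intrinsics apply), "extrinsics" (4x4, takes a point from camera to world coordinates). Camera axes: x right, y down, z forward; pixel columns grow to the right and rows downward; lengths in mm; the calibration is good to about 2 mm. A picture is of the moment at which its call begins: read the wrist's pose just before it. calibration takes no time and is no camera call; for the wrist camera it gives the pose at the moment of the call.
- r.sign_off(): hands the job in; it is judged then, once.
Trained networks look in the newest picture that a camera, given by its name, has taken for a name from the list of things; names that differ only in an ending like _2 or _b are one class to them, and where a whole thing is asked for, a point or a joint stands for the part that bears it (a point fixed in the world has none). Each returns a list of dicts, best first, with "conf" (0 to 1); they miss things now and then, are a little off and sometimes report something else, mostly with a low value. They report only what shows in the picture. A call takes as long as a camera call. They do not tell look-alikes from the thing itself.
- vision.cut_out(camera, thing): "region" (400x640 bool, what is visible of it) and "uv" ([column, row] in pixels, amid what is visible of it).
- vision.landmark_of(camera, thing): "uv" ([column, row] in pixels: a listed point, or the origin of a listed thing).
The state is a dict: "clock": time; "qpos": joint angles; "qvel": joint speeds; "joint_efforts": joint torques, N m; "eef_pos": TCP position; "tcp_rot": TCP orientation; "contact_force": force on the tool from outside, world axes, zero at the start; "wrist_torque": the same for the moment, N m; "opening": opening from 0.0 (shut) to 1.0 (fully open); "grasp_force": force on a finger pad.
Only numpy, scipy, OpenCV 4.12 (cv2) and the standard library are available. Lean on these libraries where they do the work, as an engineer would, in place of code of your own. Each camera call takes 0.05 s, during which the arm holds its last target. There are 200 camera calls.

TASK

Clamp the larger round resin mount in the specimen vice for the microscope: stand it gently on the vice's bed between the sprung arm and the vee jaw (do not drop it), then push the hand lever round so that the arm slides the mount home into the vee, and keep pushing smoothly until the pointer stands on the third mark after its rest mark. Never let the pointer go past the fourth mark, since the resin chips; leave the mount clamped like that, let go of the lever and leave the other things on the bench as they are.

Things in the scene. Friction and masses are not known exactly. Their poses are not given: they have to be found in the camera images.
- vice: Grey cast specimen vice bolted to the bench. Origin at bench level on the vertical pivot axis of lever and arm; z up, x from the pivot along the closed arm, y the way the arm closes (towards the vee jaw). Base plate x -75 to 135, y -65 to 130 mm; its top, the bed, is 14 mm above the bench. Pivot hub 40 mm across, 60 mm high, standing at the origin.
- bed_spot (a point): Point on the bed at vice x 90, y 6 mm (its axes are the vice's): a mount stood here is clear of the opened arm behind it (-y) and of the vee jaw ahead (+y), with room for fingers on its x sides. Steel vee, 90 degrees, 14 mm high, open to -y, on the same x; it is locked anywhere on its slot and its place is NOT measured: a seated mount's axis lies 14 to 50 mm ahead (+y) of this point.
- lever (a joint): Angle (rad) of the aluminium hand lever about the pivot, counter-clockwise from above; at 0 its post lies on the vice's -x axis. Starts open at -0.57 to -0.46 and grows as the post is pushed towards vice -y, closing the arm; stops at -0.70 and 0.70. A friction brake holds it where it is left, against the spring too, and it can be pushed back. About 8 N at the post turns it, 13 N at the third mark.
- jaw (a joint): Deflection (rad) of the sprung arm on the lever, shown by its pointer over six black marks on the lever's fan plate, 0.08 rad (9 mm) apart: the thicker rest mark 0, third after it 0.24, fourth 0.32. The arm turns with the lever, at 0, and slides the mount along until the vee stops it; then deflection grows as the lever turns. Arm force on the mount: 1 N leaving rest, 7 N at the third mark, 9 N at the fourth.
- shoe_face (a point): Middle of the flat face (36 x 16 mm, upright) of the white nylon shoe on the sprung arm that pushes the mount: 94 mm along the arm from the pivot, 12 mm ahead of the arm's centre line, 27 mm above the bench; its y axis is the pushing direction. The arm is a 14 mm wide steel bar.
- post_top (a point): Centre of the top of the lever's upright round steel post, 16 mm diameter, 140 mm from the pivot axis, 76 mm above the bench, clear down to 24 mm (a 22 mm collar, 4 mm high, is at its foot). The post is fixed to the lever; push it, or pinch it from above, and follow the arc about the pivot.
- pointer_tip (a point): Outer end of the pointer (the thin tail of the sprung arm, opposite the shoe), 116 mm from the pivot axis, 24 mm above the bench.
- mount: The mount to clamp: the larger round one, a cream resin cylinder 40 mm in diameter and 30 mm high with dark stone in its top face, about 60 g. Origin: centre of its underside; z up. Stands upright on the bench to the left of the vice.
- small_mount: Bystander: the smaller round mount, 27 mm in diameter, 22 mm high. Origin: centre of its underside.
- square_mount: Bystander: square resin mount 32 x 32 x 24 mm. Origin: centre of its underside.
- dish: Bystander: open glass dish, 90 mm across, 15 mm high.
- oil_bottle: Bystander: small amber bottle, 36 mm across, 75 mm high.
- forceps: Bystander: steel forceps lying flat, 130 mm long.
- brush: Bystander: brush lying flat, 160 mm long.
There are look-alikes about, which are no part of the job. What is shaped like the mount but turquoise is not meant.

How it is judged (in metres and radians):
On the way:
1. the larger round mount stands upright on the vice's bed between arm and vee, let go, the arm not yet deflected (x of mount in the frame of vice between 0.075 and 0.105 m and angle between mount's own z axis and vertical below 0.06 rad and z of mount in the frame of vice between 0.011 and 0.017 m and y of mount in the frame of vice between -0.012 and 0.06 m and value of joint jaw below 0.04 rad and contact force between the fingers and mount below 0.05 N and linear speed of mount below 0.02 m/s), for 0.2 s.
At the end, for the whole second after the job is handed in: the larger round mount stands upright on the bed, within 6 mm of the vee's line, clamped in the vee by the sprung arm with the pointer within 0.02 rad (a quarter of a division) of the third mark, at rest, the robot clear (x of mount in the frame of vice between 0.084 and 0.096 m and angle between mount's own z axis and vertical below 0.06 rad and z of mount in the frame of vice between 0.011 and 0.017 m and y of mount in the frame of vice between 0.016 and 0.06 m and value of joint jaw between 0.22 and 0.26 rad and linear speed of mount below 0.01 m/s); the robot touches nothing.
It fails at once if the pointer goes past the fourth mark (by more than a quarter division) (value of joint jaw above 0.34 rad).
It fails at once if the sprung arm presses or hits the mount with more than 12 N (contact force between jaw and mount above 12 N).
It fails at once if the mount is let fall from more than 8 mm above the bed or 20 mm above the bench (height (world z) of mount above 0.022 m and contact force between anything else and mount below 0.03 N).
It fails at once if another thing on the bench is pushed more than 20 mm (distance of any of small_mount, square_mount, dish, oil_bottle, forceps, brush from where it was at the start of the episode above 0.02 m).
It also fails if it takes over 61 s, if anything falls off the work surface, if the arm or the gripper's body presses on something with over 40 N, if the wrist force passes 120 N, or if a joint passes its speed limit or range.

## Working session

There is one attempt and no reset: what is moved stays moved. The work goes in short steps, Python scripts to look and compute and a tool call to move; the robot and the scene stay as the last step left them, time stands still between calls to the robot, and variables do not carry over. Pictures are saved under pics/ and viewed, at most 10 in all, crops included, and the job is handed in when it is done.

Besides the shell and the picture viewer there is one more tool, called after "Emit:" as name(argument=value, ...) on one line, values as JSON. play_rows: Moves the arm, as the interface text tells. Its arguments: {"type":"object","properties":{"steps":{"type":"array"},"grip_force":{"type":"number"}},"required":["steps"]}

```bash
mkdir -p pics; cat > h.py <<'E'
import numpy as np, cv2
from rig import r, vision
def ray(cam,uv,cal=None):
    c=cal or vision.calibration(cam); K=np.array(c["mtx"]); T=np.array(c["extrinsics"])
    d=np.array([(uv[0]-K[0,2])/K[0,0],(uv[1]-K[1,2])/K[1,1]]); u=d.copy()
    for _ in range(20): u=d/(1+c["k1"]*(u@u))
    return T[:3,3],T[:3,:3]@np.array([u[0],u[1],1.0])
def at_z(cam,uv,z,cal=None):
    o,d=ray(cam,uv,cal); return o+d*(z-o[2])/d[2]
def proj(cam,p,cal=None):
    c=cal or vision.calibration(cam); K=np.array(c["mtx"]); T=np.linalg.inv(np.array(c["extrinsics"]))
    q=T[:3,:3]@np.array(p,float)+T[:3,3]; u=q[:2]/q[2]; u=u*(1+c["k1"]*(u@u))
    return K[:2,:2]@u+K[:2,2]
def save(name,img): cv2.imwrite("pics/"+name,cv2.cvtColor(img,cv2.COLOR_RGB2BGR))
E
python3 - <<'E'
from h import *
np.set_printoptions(precision=1,suppress=True)
for cam in ["top","side"]:
    im,d=vision.grab_frame(cam); save(cam+"0.png",im)
    print(cam,np.array(vision.calibration(cam)["extrinsics"])[:3,3])
    for t,z in [("vice",0),("bed_spot",14),("post_top",76),("pointer_tip",24),("shoe_face",27),("mount",0),("small_mount",0),("oil_bottle",0)]:
        for o in vision.landmark_of(cam,t)[:3]:
            print(t,o["conf"],o["uv"],at_z(cam,o["uv"],z))
print(r.sense())
E
```

```text
top [ 433.2   -7.9 1112.8]
vice 0.86 [333.7, 221.7] [527.4 -43.    0. ]
bed_spot 0.63 [299.8, 220.1] [531.4  50.   14. ]
bed_spot 0.27 [168.4, 222.7] [527.7 412.3  14. ]
post_top 0.86 [380.4, 249.4] [ 449.6 -157.8   76. ]
post_top 0.68 [477.4, 273.3] [ 389.5 -395.2   76. ]
pointer_tip 0.66 [367.1, 240.4] [ 474.5 -130.7   24. ]
mount 0.75 [211.5, 236.0] [490.8 295.8   0. ]
mount 0.68 [239.7, 259.0] [427.2 216.2   0. ]
mount 0.55 [208.0, 268.8] [401.4 302.8   0. ]
small_mount 0.52 [213.9, 199.9] [591.8 292.    0. ]
oil_bottle 0.65 [338.6, 125.8] [801.7 -61.1   0. ]
oil_bottle 0.59 [331.0, 223.5] [522.5 -35.5   0. ]
side [ 250.7 1016.7  833.1]
vice 0.8 [355.7, 219.5] [522.8 -21.1  -0. ]
vice 0.29 [387.9, 195.5] [ 468.7 -167.     0. ]
bed_spot 0.83 [344.1, 227.5] [536.6  40.8  14. ]
pointer_tip 0.73 [386.8, 193.0] [ 468.5 -143.9   24. ]
shoe_face 0.72 [331.7, 222.3] [569.5  47.9  27. ]
mount 0.88 [333.7, 278.4] [503.8 215.5   0. ]
mount 0.78 [361.3, 316.6] [409.1 302.9   0. ]
mount 0.67 [327.9, 333.5] [461.4 372.4   0. ]
small_mount 0.57 [287.1, 292.2] [588.6 296.7   0. ]
oil_bottle 0.66 [271.8, 191.2] [795.3 -58.    0. ]
{'clock': 0.9, 'qpos': array([ 1.1,  0.4,  1.6, -0. ,  1.2, -0. ]), 'qvel': array([ 0.,  0.,  0.,  0., -0., -0.]), 'joint_efforts': array([  0. , -60.5, -34.2,   0. ,   0. ,   0. ]), 'eef_pos': array([260.4, 568.2, 231.3]), 'tcp_rot': array([3.1, 0. , 2.7]), 'contact_force': array([-0.9,  0.3, -0.9]), 'wrist_torque': array([-0., -0.,  0.]), 'grasp_force': 0.0, 'opening': 1.0022125871942997}
```

```bash
python3 - <<'E'
import cv2
t=cv2.imread("pics/top0.png"); c=t[100:320,140:500]
cv2.imwrite("pics/topc.png",cv2.resize(c,(800,489),interpolation=cv2.INTER_CUBIC))
E
```

```text
(no output)
```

View pics/topc.png

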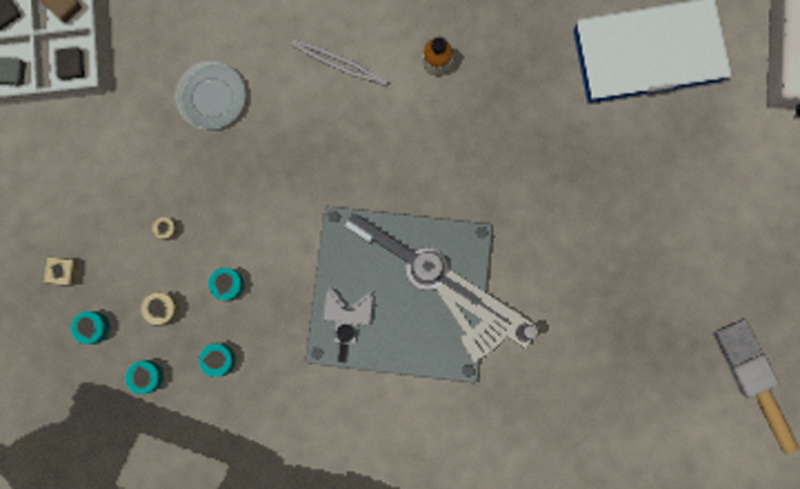

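View pics/side0.png

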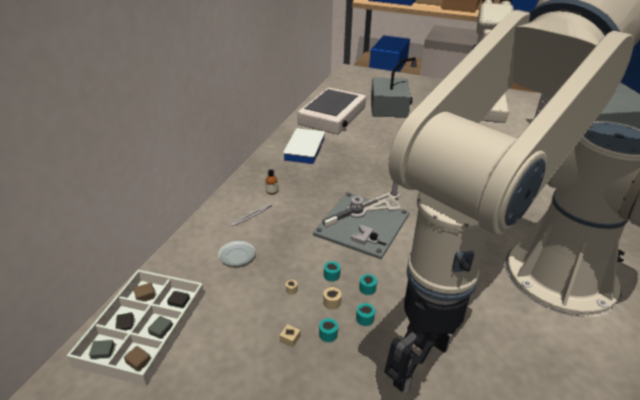

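The larger cream mount is at top px (211, 237). The smaller cream one is at (213, 202), the square one at (167, 222), and the four turquoise look-alikes are at about (242, 227), (237, 262), (204, 269) and (180, 247). The vice pivot is at about (333, 220) and the post at about (377, 249). Next I'll confirm the mount in a crop and refine the vice pose.

```bash
python3 - <<'E'
from h import *
from scipy.optimize import least_squares
np.set_printoptions(precision=2,suppress=True)
im=cv2.cvtColor(cv2.imread("pics/top0.png"),cv2.COLOR_BGR2RGB)
c=im[175:300,150:310]; save("c1.png",cv2.resize(c,(768,600),interpolation=cv2.INTER_CUBIC))
# vice base: fit rectangle to region boundary
vision.grab_frame("top")
reg=max(vision.cut_out("top","vice"),key=lambda o:o["conf"]); m=reg["region"].astype(np.uint8)
print(reg["conf"],m.sum())
b=im[190:275,270:370].astype(int)
g=((b[...,1]-b[...,0])>6)&(b[...,1]>60)
lab=np.zeros(im.shape[:2],np.uint8); lab[190:275,270:370]=g
for name,mm in (("col",lab),("net",m)):
    mm=cv2.morphologyEx(mm,cv2.MORPH_OPEN,np.ones((3,3),np.uint8))
    cs,_=cv2.findContours(mm,cv2.RETR_EXTERNAL,cv2.CHAIN_APPROX_NONE)
    k=max(cs,key=cv2.contourArea)[:,0,:]
    P=np.array([at_z("top",p,14)[:2] for p in k])
    (cc,wh,a)=cv2.minAreaRect(P.astype(np.float32)); print(name,cc,wh,a)
    # robust rectangle fit incl half-pixel growth
    def res(q):
        ca,sa=np.cos(q[2]),np.sin(q[2]); d=P-q[:2]
        x=ca*d[:,0]+sa*d[:,1]; y=-sa*d[:,0]+ca*d[:,1]
        e=np.stack([x-135,-75-x,y-130,-65-y]); return e.max(0)+1.3
    s=least_squares(res,[527,-43,np.pi/2-.1],loss="soft_l1",f_scale=2); print(s.x,np.median(abs(s.fun)))
for t in ["mount","post_top","vice","pointer_tip"]:
    print(t,[(o["conf"],at_z("top",o["uv"],{"post_top":76,"pointer_tip":24}.get(t,0))) for o in vision.landmark_of("top",t)[:2]])
# cream mount: colour centroid of top rim
hsv=cv2.cvtColor(im,cv2.COLOR_RGB2HSV); sub=np.zeros(im.shape[:2],np.uint8)
sub[225:250,200:225]=((hsv[...,1]>70)&(hsv[...,0]>12)&(hsv[...,0]<35)&(hsv[...,2]>120))[225:250,200:225]
ys,xs=np.nonzero(sub); print("rim",len(xs),xs.min(),xs.max(),ys.min(),ys.max())
(e,ax,an)=cv2.minAreaRect(np.c_[xs,ys].astype(np.float32)); print(e,ax,at_z("top",e,30))
E
```

```text
0.84 5515
col (490.5063781738281, 7.160774230957031) (226.24806213378906, 139.69735717773438) 15.689398765563965
[510.09 -82.68   0.48] 14.330621564466174
net (495.64483642578125, -34.29095458984375) (273.51202392578125, 196.8314666748047) 82.1631851196289
[528.6  -38.47   1.45] 1.3200904452156095
mount [(0.73, array([526.65, 215.27,   0.  ])), (0.53, array([467.82, 377.12,   0.  ]))]
post_top [(0.73, array([ 450.3 , -159.57,   76.  ]))]
vice [(0.74, array([532.2 , -30.65,   0.  ]))]
pointer_tip [(0.92, array([ 459.85, -128.98,   24.  ])), (0.26, array([799.91,  62.95,  24.  ]))]
rim 13 205 217 232 243
(212.43838500976562, 236.33560180664062) (12.16580581665039, 9.18642520904541) [488.31 285.08  30.  ]
```

View pics/c1.png

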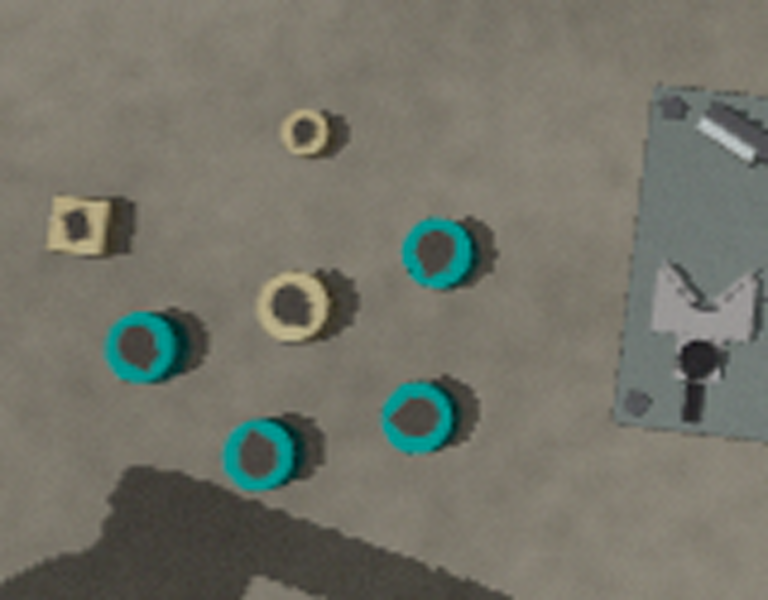

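The mount to clamp is the cream ring at crop (294, 306), which is px (211, 238.6). It's the only cream cylinder as large as the turquoise ones. Moving above it.

```bash
cat >> h.py <<'E'
def go(x,y,z,psi):
    s=r.sense(); p=np.array(s["eef_pos"]); y0=s["tcp_rot"][2]
    R=cv2.Rodrigues(np.array([0,0,y0]))[0]@np.diag([1,-1,-1.])
    d=R.T@(np.array([x,y,z])-p)/10; w=-((psi-y0+np.pi)%(2*np.pi)-np.pi)
    print("delta cm",d.round(2),"yaw",round(w,3),"rot",np.array(s["tcp_rot"]).round(3),"pos",p.round(1),"t",round(s["clock"],2))
E
python3 - <<'E'
from h import *
p=at_z("top",(210.75,238.25),30); print(p)
go(p[0],p[1],200,3.02)
c=np.array(vision.calibration("wrist")["extrinsics"]); print(c.round(2)); print(vision.calibration("wrist")["mtx"])
E
```

```text
[483.20548134 289.5073849   30.        ]
delta cm [-31.86 -16.05   3.13] yaw -0.308 rot [-3.142  0.     2.712] pos [260.4 568.2 231.3] t 1.2
[[ 4.2000e-01  8.8000e-01  2.4000e-01  1.9903e+02]
 [ 9.1000e-01 -4.0000e-01 -1.1000e-01  5.9761e+02]
 [-0.0000e+00  2.7000e-01 -9.6000e-01  3.7327e+02]
 [ 0.0000e+00  0.0000e+00  0.0000e+00  1.0000e+00]]
[[360.44820111   0.         326.35674187]
 [  0.         360.44820111 195.77573253]
 [  0.           0.           1.        ]]
```

Emit:
play_rows(steps=[{"delta_pos": [-4,-2,0.4],"yaw": -0.05,"jaw": 100},{"delta_pos": [-8.5,-4.2,0.8],"yaw": -0.1,"jaw": 100},{"delta_pos": [-13,-6.5,1.2],"yaw": -0.15,"jaw": 100},{"delta_pos": [-17.5,-8.8,1.6],"yaw": -0.2,"jaw": 100},{"delta_pos": [-22,-11,2],"yaw": -0.25,"jaw": 100},{"delta_pos": [-26.5,-13.4,2.5],"yaw": -0.3,"jaw": 100},{"delta_pos": [-30,-15.2,3],"yaw": -0.308,"jaw": 100},{"delta_pos": [-31.9,-16,3.1],"yaw": -0.308,"jaw": 90}])

```text
clock: 2.0
eef_pos: [485.2, 286.8, 199.8]
tcp_rot: [-3.141, -0.0, 3.018]
contact_force: [-0.8, 0.1, -0.2]
opening: 0.902
grasp_force: 0.0
```

```bash
python3 - <<'E'
from h import *
im,d=vision.grab_frame("wrist"); save("w1.png",im); cal=vision.calibration("wrist")
np.savez("w1.npz",d=d,im=im,T=cal["extrinsics"])
for o in vision.landmark_of("wrist","mount")[:4]: print("lm",o["conf"],o["uv"],at_z("wrist",o["uv"],0,cal).round(1))
hsv=cv2.cvtColor(im,cv2.COLOR_RGB2HSV)
for o in vision.cut_out("wrist","mount")[:5]:
    g=o["region"]; h=np.median(hsv[g],0); print("cut",o["conf"],o["uv"],g.sum(),h)
    k=g&(d>0); v,u=np.nonzero(k)
    P=np.array([ (lambda a: a[0]+a[1]*d[j,i])(ray("wrist",(i,j),cal)) for i,j in zip(u[::3],v[::3])])
    t=P[P[:,2]>np.percentile(P[:,2],90)-5]; (c,rad)=cv2.minEnclosingCircle(t[:,:2].astype(np.float32)); print("  top z",t[:,2].mean(),"c",c,rad)
print(proj("wrist",[483.2,289.5,30],cal)); go(483.2,289.5,200,3.02)
E
```

```text
lm 0.96 [245.2, 112.4] [424.4 218.5   0. ]
lm 0.8 [329.2, 166.3] [484.9 289.9   0. ]
lm 0.77 [337.3, 76.1] [403.1 307.4   0. ]
lm 0.59 [251.5, 206.3] [515.4 208.2   0. ]
cut 0.94 [331.0, 168.5] 1715 [ 21.  76. 198.]
  top z 29.46734604938057 c (484.7347717285156, 290.939208984375) 19.735883712768555
cut 0.88 [249.7, 210.7] 1706 [ 85. 103.  85.]
  top z 29.541871777406318 c (514.0872192382812, 210.4766387939453) 19.80388069152832
cut 0.79 [337.0, 71.6] 1865 [ 86. 155. 171.]
  top z 29.51440601193194 c (403.0585021972656, 308.3125915527344) 19.92275619506836
cut 0.76 [420.9, 134.1] 1834 [ 86.  126.5 149. ]
  top z 29.55322804730658 c (462.8184814453125, 376.23773193359375) 20.057363510131836
cut 0.6 [239.9, 113.6] 1938 [ 86. 138. 147.]
  top z 29.51586750262521 c (422.8209228515625, 220.07391357421875) 19.905872344970703
[328.692796   170.92561258]
delta cm [0.13 0.04 0.02] yaw -0.003 rot [ 3.142 -0.     3.017] pos [484.4 288.9 200.2] t 2.15
```

View pics/w1.png

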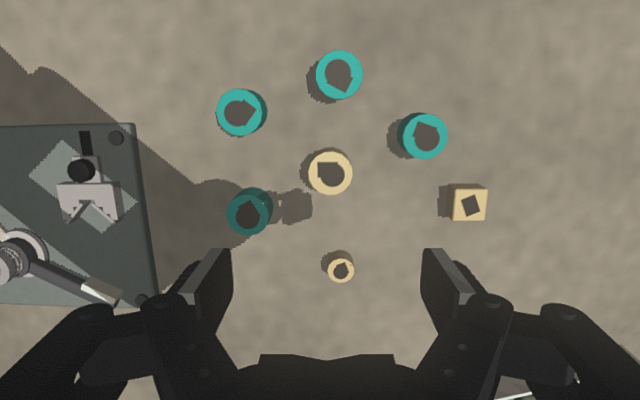

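The picture shows the cream large mount at (330, 172), with the vice at the left. I'll descend and grasp.

Emit:
play_rows(steps=[{"delta_pos": [-0.05,0.18,3.5],"yaw": 0,"jaw": 75},{"delta_pos": [-0.05,0.18,8],"yaw": 0,"jaw": 75},{"delta_pos": [-0.05,0.18,12.5],"yaw": 0,"jaw": 75},{"delta_pos": [-0.05,0.18,16],"yaw": 0,"jaw": 75},{"delta_pos": [-0.05,0.18,18.4],"yaw": 0,"jaw": 75},{"delta_pos": [-0.05,0.18,19.4],"yaw": 0,"jaw": 75},{"delta_pos": [-0.05,0.18,19.5],"yaw": 0,"jaw": 75},{"delta_pos": [-0.05,0.18,19.5],"yaw": 0,"jaw": 60}], grip_force=25)

```text
clock: 2.95
eef_pos: [484.8, 292.4, 6.2]
tcp_rot: [3.141, 0.001, 3.02]
contact_force: [0.5, -0.6, 0.2]
opening: 0.606
grasp_force: 0.0
```

Emit:
play_rows(steps=[{"delta_pos": [0,0,0],"yaw": 0,"jaw": 45},{"delta_pos": [0,0,0],"yaw": 0,"jaw": 40},{"delta_pos": [0,0,0],"yaw": 0,"jaw": 35},{"delta_pos": [0,0,0],"yaw": 0,"jaw": 30},{"delta_pos": [0,0,0],"yaw": 0,"jaw": 30},{"delta_pos": [0,0,0],"yaw": 0,"jaw": 30},{"delta_pos": [0,0,0],"yaw": 0,"jaw": 30},{"delta_pos": [0,0,0],"yaw": 0,"jaw": 30}])

```text
clock: 3.75
eef_pos: [485.3, 292.3, 6.9]
tcp_rot: [3.14, 0.002, 3.019]
contact_force: [-2.2, 1.6, 8.3]
opening: 0.459
grasp_force: 25.4
```

Emit:
play_rows(steps=[{"delta_pos": [0,0,-1.5],"yaw": 0,"jaw": 30},{"delta_pos": [0,0,-5],"yaw": 0,"jaw": 30},{"delta_pos": [-1,-2,-9],"yaw": 0,"jaw": 30},{"delta_pos": [-3.5,-5.5,-12],"yaw": 0,"jaw": 30},{"delta_pos": [-6,-9.5,-15],"yaw": 0,"jaw": 30},{"delta_pos": [-8.5,-13.5,-17.5],"yaw": 0,"jaw": 30},{"delta_pos": [-11,-17.5,-19],"yaw": 0,"jaw": 30},{"delta_pos": [-13.2,-21.7,-19.3],"yaw": 0,"jaw": 30}])

```text
clock: 4.55
eef_pos: [587.9, 66.1, 201.4]
tcp_rot: [3.14, 0.005, 3.02]
contact_force: [0.4, 1.7, -1.3]
opening: 0.454
grasp_force: 25.5
```

Emit:
play_rows(steps=[{"delta_pos": [0,0,0],"yaw": 0,"jaw": 30},{"delta_pos": [0,0,0],"yaw": 0,"jaw": 30},{"delta_pos": [0,0,0],"yaw": 0,"jaw": 30},{"delta_pos": [0,0,0],"yaw": 0,"jaw": 30},{"delta_pos": [0,0,0],"yaw": 0,"jaw": 30},{"delta_pos": [0,0,0],"yaw": 0,"jaw": 30},{"delta_pos": [0,0,0],"yaw": 0,"jaw": 30},{"delta_pos": [0,0,0],"yaw": 0,"jaw": 30}])

```text
clock: 5.35
eef_pos: [586.1, 67.9, 197.2]
tcp_rot: [-3.142, -0.0, 3.02]
contact_force: [-0.2, -0.5, -1.1]
opening: 0.453
grasp_force: 25.6
```

```bash
python3 - <<'E'
from h import *
im,d=vision.grab_frame("wrist"); save("w2.png",im); cal=vision.calibration("wrist")
np.savez("w2.npz",d=d,im=im,T=cal["extrinsics"])
for t,z in [("vice",0),("bed_spot",14),("post_top",76),("pointer_tip",24),("shoe_face",27)]:
    for o in vision.landmark_of("wrist",t)[:2]: print(t,o["conf"],o["uv"],at_z("wrist",o["uv"],z,cal).round(1))
# whole-frame point cloud
K=cal["mtx"];v,u=np.mgrid[0:400,0:640]; x=(u-K[0][2])/K[0][0]; y=(v-K[1][2])/K[1][1]
a,b=x.copy(),y.copy()
for _ in range(10): s=1+cal["k1"]*(a*a+b*b); a,b=x/s,y/s
T=np.array(cal["extrinsics"]); P=np.stack([a*d,b*d,d],-1)@T[:3,:3].T+T[:3,3]
np.save("w2P.npy",P)
ok=(d>0)
bed=ok&(abs(P[...,2]-14)<4); hub=ok&(abs(P[...,2]-60)<3)&(np.hypot(P[...,0]-527,P[...,1]+38)<35)
bed=cv2.morphologyEx(bed.astype(np.uint8),cv2.MORPH_OPEN,np.ones((5,5)));n,l,st,_=cv2.connectedComponentsWithStats(bed)
print([ (s[4],np.median(P[l==i][:,2])) for i,s in enumerate(st) if i and s[4]>300])
q=P[hub][:,:2].astype(np.float32); print("hub",len(q),cv2.minEnclosingCircle(q) if len(q) else None)
po=ok&(abs(P[...,2]-76)<3); n2,l2,st2,_=cv2.connectedComponentsWithStats(po.astype(np.uint8))
for i in range(1,n2):
    if st2[i,4]>30: print("z76",st2[i,4],cv2.minEnclosingCircle(P[l2==i][:,:2].astype(np.float32)),P[l2==i].mean(0))
go(0,0,0,3.02)
E
```

```text
vice 0.68 [209.9, 126.0] [531.9 -34.1   0. ]
bed_spot 0.67 [303.2, 119.1] [536.   54.5  14. ]
bed_spot 0.62 [325.3, 245.9] [658.8  59.1  14. ]
post_top 0.93 [4.9, 52.2] [ 454.5 -152.2   76. ]
pointer_tip 0.7 [77.6, 66.9] [ 465.5 -132.    24. ]
shoe_face 0.76 [304.3, 161.4] [571.6  51.3  27. ]
[(np.int32(24816), np.float64(13.39304197510674)), (np.int32(349), np.float64(13.482602840761558)), (np.int32(7227), np.float64(13.346121190461474))]
hub 202 ((526.6843872070312, -35.8138427734375), 9.107563018798828)
z76 309 ((451.83428955078125, -150.9866485595703), 8.045734405517578) [ 452.17935507 -150.14783292   75.10477719]
delta cm [ 57.36 -13.83  19.73] yaw -0.0 rot [-3.142 -0.     3.02 ] pos [586.2  67.6 197.3] t 5.65
```

View pics/w2.png

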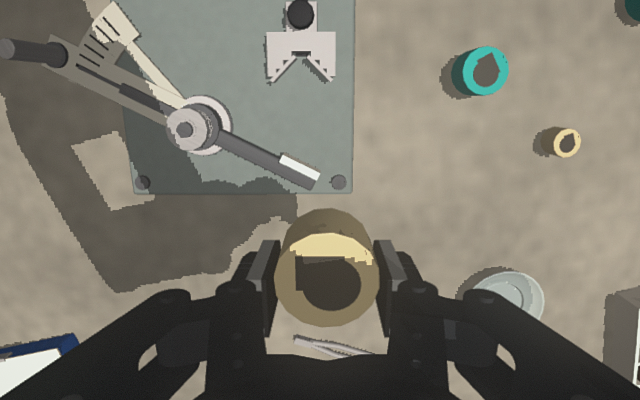

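```bash
python3 - <<'E'
from h import *
from scipy.optimize import least_squares
P=np.load("w2P.npy"); im=np.load("w2.npz")["im"]; ok=np.isfinite(P[...,2])
bed=((P[...,2]>9)&(P[...,2]<90)).astype(np.uint8); bed[200:,:]=0; bed[:,360:]=0
E=P[(cv2.dilate(1-bed,np.ones((3,3)))>0)&(bed>0)]
E=E[abs(E[:,2]-13.4)<3][:,:2]
def fr(q,p): d=p-q[:2]; c,s=np.cos(q[2]),np.sin(q[2]); return np.c_[c*d[:,0]+s*d[:,1],-s*d[:,0]+c*d[:,1]]
def res(q):
    v=fr(q,E); e=np.c_[v[:,0]-135,v[:,0]+75,v[:,1]+65]; i=abs(e).argmin(1); return e[range(len(e)),i]
s=least_squares(res,[527,-36,1.45],loss="cauchy",f_scale=1); q=s.x
print("vice",q,np.median(abs(s.fun)),len(E))
for n,p in [("hub",(526.7,-35.8)),("post",(451.8,-151.0))]: 
    w=fr(q,np.array([p]))[0]; print(n,w,np.hypot(*w),np.arctan2(-w[1],-w[0]))
V=P.reshape(-1,3); w=fr(q,V[:,:2]); k=(abs(V[:,2]-27.5)<2.5)&(w[:,0]>60)&(w[:,0]<120)&(w[:,1]>15)&(w[:,1]<120)
W=w[k]; print("vee",W.min(0),W.max(0))
for x in range(66,116,4):
    a=W[abs(W[:,0]-x)<1.5]; print(x,a[:,1].min().round(1) if len(a) else None, end="; ")
# mount in hand
print(); k=(V[:,2]>150)&(V[:,2]<215)&(np.hypot(V[:,0]-586,V[:,1]-68)<40); M=V[k]; print("mount z", np.percentile(M[:,2],[5,50,95]))
c,sn=np.cos(q[2]),np.sin(q[2]); b=np.array([90,6]); print("spot",q[0]+c*b[0]-sn*b[1],q[1]+sn*b[0]+c*b[1])
E
```

```text
vice [528.2309976  -35.74653592   1.45230366] 14.705636025465509 1389
hub [-0.23407696  1.51394189] 1.5319308295971417 -1.4173967688683737
post [-123.48063627   62.27030466] 138.2933779208084 -0.4670753601324576
vee [61.86730887 34.96473328] [118.35580101  95.56575387]
66 35.2; 70 37.6; 74 41.6; 78 45.5; 82 48.5; 86 52.7; 90 59.5; 94 53.2; 98 49.3; 102 45.4; 106 42.1; 110 38.2; 114 35.0; 
mount z [192.99104827 206.99103216 214.29014785]
spot 532.9124721998651 54.33167340629303
```

Emit:
play_rows(steps=[{"delta_pos": [1.5,-0.6,1],"yaw": 0,"jaw": 30},{"delta_pos": [3.5,-1.4,3],"yaw": 0,"jaw": 30},{"delta_pos": [4.8,-1.9,6],"yaw": 0,"jaw": 30},{"delta_pos": [5.15,-1.97,9],"yaw": 0,"jaw": 30},{"delta_pos": [5.15,-1.97,12],"yaw": 0,"jaw": 30},{"delta_pos": [5.15,-1.97,14.5],"yaw": 0,"jaw": 30},{"delta_pos": [5.15,-1.97,16],"yaw": 0,"jaw": 30},{"delta_pos": [5.15,-1.97,16],"yaw": 0,"jaw": 30}])

```text
clock: 6.45
eef_pos: [531.1, 54.1, 35.4]
tcp_rot: [-3.141, -0.004, 3.02]
contact_force: [0.3, 0.0, -0.7]
opening: 0.456
grasp_force: 25.6
```

```bash
python3 - <<'E'
from h import *
im,d=vision.grab_frame("wrist"); save("w3.png",im)
go(532.5,54.3,21,3.023)
print(r.sense()["contact_force"])
cal=vision.calibration("wrist");
for o in vision.landmark_of("wrist","mount")[:2]: print(o["conf"],o["uv"],at_z("wrist",o["uv"],28,cal))
E
```

```text
delta cm [-0.05  0.01  1.57] yaw -0.003 rot [-3.141e+00 -2.000e-03  3.020e+00] pos [532.   54.2  36.7] t 6.5
[ 0.10333026 -0.54067132 -1.47194894]
0.67 [326.2, 249.6] [531.57529654  55.45296311  28.        ]
```

View pics/w3.png

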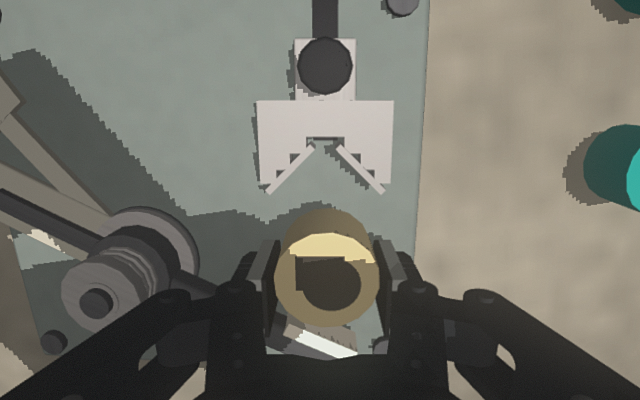

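The mount at (326, 267) is centred on the vee, with the shoe behind it at (325, 345). Lowering gently.

Emit:
play_rows(steps=[{"delta_pos": [-0.05,0,0.4],"yaw": 0,"jaw": 30},{"delta_pos": [-0.05,0,0.8],"yaw": 0,"jaw": 30},{"delta_pos": [-0.05,0,1.1],"yaw": 0,"jaw": 30},{"delta_pos": [-0.05,0,1.3],"yaw": 0,"jaw": 30},{"delta_pos": [-0.05,0,1.4],"yaw": 0,"jaw": 30},{"delta_pos": [-0.05,0,1.45],"yaw": 0,"jaw": 30},{"delta_pos": [-0.05,0,1.5],"yaw": 0,"jaw": 30},{"delta_pos": [-0.05,0,1.5],"yaw": 0,"jaw": 30}])

```text
clock: 7.35
eef_pos: [533.2, 54.3, 22.3]
tcp_rot: [3.142, -0.0, 3.02]
contact_force: [-0.2, 0.9, -0.7]
opening: 0.457
grasp_force: 25.6
```

Emit:
play_rows(steps=[{"delta_pos": [0,0,0.05],"yaw": 0,"jaw": 30},{"delta_pos": [0,0,0.1],"yaw": 0,"jaw": 30},{"delta_pos": [0,0,0.1],"yaw": 0,"jaw": 30},{"delta_pos": [0,0,0.15],"yaw": 0,"jaw": 30},{"delta_pos": [0,0,0.15],"yaw": 0,"jaw": 30},{"delta_pos": [0,0,0.2],"yaw": 0,"jaw": 30},{"delta_pos": [0,0,0.2],"yaw": 0,"jaw": 30},{"delta_pos": [0,0,0.2],"yaw": 0,"jaw": 30}])

```text
clock: 8.15
eef_pos: [533.2, 54.3, 20.9]
tcp_rot: [3.142, 0.0, 3.02]
contact_force: [-2.0, -0.2, 8.4]
opening: 0.459
grasp_force: 26.4
```

Contact felt. Releasing and rising.

Emit:
play_rows(steps=[{"delta_pos": [0,0,0],"yaw": 0,"jaw": 47},{"delta_pos": [0,0,0],"yaw": 0,"jaw": 50},{"delta_pos": [0,0,0],"yaw": 0,"jaw": 58},{"delta_pos": [0,0,0],"yaw": 0,"jaw": 66},{"delta_pos": [0,0,0],"yaw": 0,"jaw": 70},{"delta_pos": [0,0,-0.5],"yaw": 0,"jaw": 70},{"delta_pos": [0,0,-2],"yaw": 0,"jaw": 70},{"delta_pos": [0,0,-4],"yaw": 0,"jaw": 70}])

```text
clock: 8.95
eef_pos: [532.4, 54.2, 60.3]
tcp_rot: [-3.141, -0.002, 3.02]
contact_force: [-0.2, -1.1, 0.1]
opening: 0.697
grasp_force: 0.0
```

Emit:
play_rows(steps=[{"delta_pos": [0,0,-3.5],"yaw": 0,"jaw": 70},{"delta_pos": [0,0,-7.5],"yaw": 0,"jaw": 70},{"delta_pos": [0,0,-11],"yaw": 0,"jaw": 70},{"delta_pos": [0,-1,-13],"yaw": 0.1,"jaw": 70},{"delta_pos": [0,-3,-14],"yaw": 0.2,"jaw": 70},{"delta_pos": [0,-6,-14],"yaw": 0.32,"jaw": 70},{"delta_pos": [0,-9,-14],"yaw": 0.45,"jaw": 70},{"delta_pos": [0,-12,-14],"yaw": 0.58,"jaw": 70}])

```text
clock: 9.75
eef_pos: [518.3, -65.8, 201.0]
tcp_rot: [3.141, 0.001, 2.435]
contact_force: [0.6, -0.5, -0.6]
opening: 0.701
grasp_force: 0.0
```

```bash
python3 - <<'E'
from h import *
s=r.sense(); print(s["qpos"].round(2))
# fingers along tangent at lever angle a
a=-0.467; q=(527.8,-35.8,1.452)
dirp=np.array([np.cos(q[2]+np.pi+a),np.sin(q[2]+np.pi+a)]); print("post",np.array(q[:2])+140*dirp, "radial world angle",q[2]+np.pi+a-2*np.pi)
im,d=vision.grab_frame("wrist"); save("w4.png",im); cal=vision.calibration("wrist")
for t,z in [("post_top",76),("mount",14)]:
    for o in vision.landmark_of("wrist",t)[:2]: print(t,o["conf"],o["uv"],at_z("wrist",o["uv"],z,cal).round(1))
go(451.8,-152,115,0)
E
```

```text
[-0.13  0.23  1.88 -0.    1.03 -0.99]
post [ 450.39916398 -152.45809266] radial world angle -2.156592653589793
post_top 0.76 [187.4, 197.4] [ 452.8 -154.9   76. ]
mount 0.89 [439.5, 98.0] [533.5  51.5  14. ]
delta cm [ -0.49 -10.86   8.57] yaw 2.438 rot [3.141 0.    2.438] pos [518.3 -66.  200.7] t 9.9
```

Emit:
play_rows(steps=[{"delta_pos": [0,-1.5,0],"yaw": 0.145,"jaw": 70},{"delta_pos": [0,-3,0],"yaw": 0.29,"jaw": 70},{"delta_pos": [-0.1,-4.5,0],"yaw": 0.435,"jaw": 70},{"delta_pos": [-0.2,-6,0],"yaw": 0.58,"jaw": 70},{"delta_pos": [-0.3,-7.5,0.5],"yaw": 0.725,"jaw": 70},{"delta_pos": [-0.4,-9,1],"yaw": 0.87,"jaw": 65},{"delta_pos": [-0.45,-10,2],"yaw": 1.015,"jaw": 60},{"delta_pos": [-0.5,-10.9,3],"yaw": 1.16,"jaw": 55}])

```text
clock: 10.7
eef_pos: [452.0, -150.9, 170.3]
tcp_rot: [3.141, -0.0, 1.276]
contact_force: [-0.2, -0.3, 0.0]
opening: 0.547
grasp_force: 0.0
```

Emit:
play_rows(steps=[{"delta_pos": [0,0,1],"yaw": 0.145,"jaw": 55},{"delta_pos": [0,0,2.5],"yaw": 0.293,"jaw": 55},{"delta_pos": [0,0,4],"yaw": 0.293,"jaw": 55},{"delta_pos": [0,0,5],"yaw": 0.293,"jaw": 55},{"delta_pos": [0,0,5.5],"yaw": 0.293,"jaw": 55},{"delta_pos": [0,0,5.5],"yaw": 0.293,"jaw": 55},{"delta_pos": [0,0,5.5],"yaw": 0.293,"jaw": 55},{"delta_pos": [0,0,5.5],"yaw": 0.293,"jaw": 55}])

```text
clock: 11.5
eef_pos: [452.5, -151.4, 115.9]
tcp_rot: [3.141, -0.0, 0.987]
contact_force: [-0.7, -0.1, 0.4]
opening: 0.549
grasp_force: 0.0
```

```bash
python3 - <<'E'
from h import *
im,d=vision.grab_frame("wrist"); save("w5.png",im); cal=vision.calibration("wrist"); np.savez("w5.npz",d=d,im=im,T=cal["extrinsics"])
for t,z in [("post_top",76),("pointer_tip",24),("vice",0)]:
    for o in vision.landmark_of("wrist",t)[:2]: print(t,o["conf"],o["uv"],at_z("wrist",o["uv"],z,cal).round(1))
for p in [(451.8,-152,76),(527.7,-35.8,60)]: print(proj("wrist",p,cal))
go(451.5,-152,45,.985)
E
```

```text
post_top 0.89 [325.4, 230.8] [ 450.8 -151.9   76. ]
pointer_tip 0.57 [325.5, 169.6] [ 463.5 -132.6   24. ]
[327.05266045 230.03494559]
[325.60926179 -46.2726728 ]
delta cm [-0.09 -0.03  7.07] yaw 0.002 rot [ 3.141 -0.     0.987] pos [ 452.2 -151.4  115.7] t 11.7
```

View pics/w5.png

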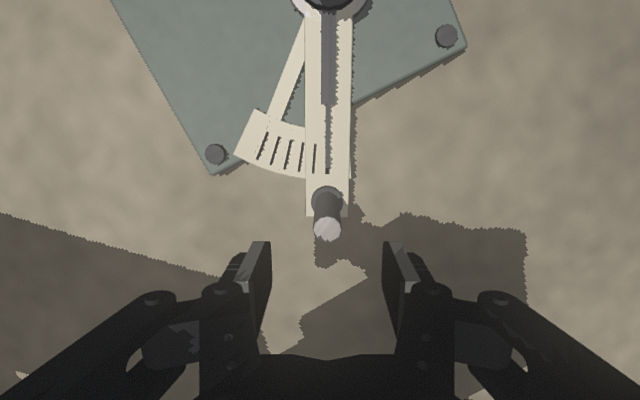

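The pointer is on the rest mark at about (327, 160), with marks 1 to 5 at columns 315, 303, 290, 277 and 262. The post is at (326, 230), centred between the fingers. I'll descend and pinch it.

Emit:
play_rows(steps=[{"delta_pos": [-0.05,0,2],"yaw": 0,"jaw": 55},{"delta_pos": [-0.06,0,4],"yaw": 0,"jaw": 55},{"delta_pos": [-0.06,0,6],"yaw": 0,"jaw": 55},{"delta_pos": [-0.06,0,7],"yaw": 0,"jaw": 50},{"delta_pos": [-0.06,0,7],"yaw": 0,"jaw": 40},{"delta_pos": [-0.06,0,7],"yaw": 0,"jaw": 32},{"delta_pos": [-0.06,0,7],"yaw": 0,"jaw": 25},{"delta_pos": [-0.06,0,7],"yaw": 0,"jaw": 20}], grip_force=30)

```text
clock: 12.5
eef_pos: [452.3, -152.0, 46.1]
tcp_rot: [3.14, -0.0, 0.987]
contact_force: [-0.7, -0.2, -0.3]
opening: 0.197
grasp_force: 0.0
```

Emit:
play_rows(steps=[{"delta_pos": [0,0,0],"yaw": 0,"jaw": 10},{"delta_pos": [0,0,0],"yaw": 0,"jaw": 10},{"delta_pos": [0,0,0],"yaw": 0,"jaw": 10},{"delta_pos": [0,0,0],"yaw": 0,"jaw": 10},{"delta_pos": [0,0,0],"yaw": 0,"jaw": 10},{"delta_pos": [0,0.28,0],"yaw": -0.02,"jaw": 10},{"delta_pos": [0.01,0.56,0],"yaw": -0.04,"jaw": 10},{"delta_pos": [0.03,0.84,0],"yaw": -0.06,"jaw": 10}])

```text
clock: 13.3
eef_pos: [457.9, -155.7, 46.1]
tcp_rot: [-3.14, 0.0, 1.047]
contact_force: [-6.2, 3.1, 14.8]
opening: 0.177
grasp_force: 30.2
```

```bash
python3 - <<'E'
from h import *
im,d=vision.grab_frame("wrist"); save("w6.png",im); cal=vision.calibration("wrist"); np.savez("w6.npz",d=d,im=im,T=cal["extrinsics"])
s=r.sense(); p=s["eef_pos"]; v=p[:2]-np.array([527.7,-35.8]); print(p,s["tcp_rot"],np.hypot(*v),"lever",np.arctan2(v[1],v[0])+np.pi-1.452)
for t in ["pointer_tip","post_top"]:
  for o in vision.landmark_of("wrist",t)[:2]: print(t,o["conf"],o["uv"],at_z("wrist",o["uv"],24,cal).round(1))
E
```

```text
[ 458.33246738 -155.90280002   46.09788353] [-3.14006927e+00  3.32531998e-05  1.04854552e+00] 138.69584404300508 lever -0.40496572289121247
pointer_tip 0.87 [327.6, 193.6] [ 470.5 -134.8   24. ]
post_top 0.95 [327.1, 300.5] [ 441.7 -184.3   24. ]
```

View pics/w6.png

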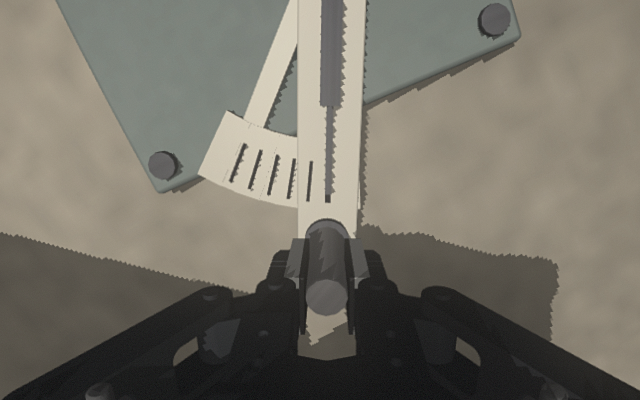

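Pinched. The pointer is still on its rest mark at (327, 195), and the third mark is at (275, 175). Turning the lever smoothly.

Emit:
play_rows(steps=[{"delta_pos": [0,0.21,0],"yaw": -0.015,"jaw": 10},{"delta_pos": [0.01,0.42,0],"yaw": -0.03,"jaw": 10},{"delta_pos": [0.01,0.63,0],"yaw": -0.045,"jaw": 10},{"delta_pos": [0.03,0.84,0],"yaw": -0.06,"jaw": 10},{"delta_pos": [0.04,1.05,0],"yaw": -0.075,"jaw": 10},{"delta_pos": [0.06,1.26,0],"yaw": -0.09,"jaw": 10},{"delta_pos": [0.08,1.47,0],"yaw": -0.105,"jaw": 10},{"delta_pos": [0.1,1.68,0],"yaw": -0.12,"jaw": 10}])

```text
clock: 14.25
eef_pos: [472.7, -163.4, 46.1]
tcp_rot: [-3.139, 0.0, 1.167]
contact_force: [-7.1, 0.8, 13.7]
opening: 0.174
grasp_force: 30.2
```

Emit:
play_rows(steps=[{"delta_pos": [0,0.21,0],"yaw": -0.015,"jaw": 10},{"delta_pos": [0.01,0.42,0],"yaw": -0.03,"jaw": 10},{"delta_pos": [0.01,0.63,0],"yaw": -0.045,"jaw": 10},{"delta_pos": [0.03,0.84,0],"yaw": -0.06,"jaw": 10},{"delta_pos": [0.04,1.05,0],"yaw": -0.075,"jaw": 10},{"delta_pos": [0.06,1.26,0],"yaw": -0.09,"jaw": 10},{"delta_pos": [0.08,1.47,0],"yaw": -0.105,"jaw": 10},{"delta_pos": [0.1,1.68,0],"yaw": -0.12,"jaw": 10}])

```text
clock: 15.05
eef_pos: [488.4, -169.3, 46.1]
tcp_rot: [-3.139, 0.0, 1.287]
contact_force: [-6.7, 0.1, 13.5]
opening: 0.175
grasp_force: 30.2
```

```bash
cat > meas.py <<'E'
from h import *
import sys
im,d=vision.grab_frame("wrist"); save(sys.argv[1],im); cal=vision.calibration("wrist"); np.savez(sys.argv[1][:-4]+".npz",d=d,im=im,T=cal["extrinsics"])
s=r.sense(); p=s["eef_pos"]; O=np.array([527.7,-35.8]); v=p[:2]-O; lev=np.arctan2(v[1],v[0])+np.pi-1.452
print("t",s["clock"],"R",np.hypot(*v),"lever",lev,"psi-lever",s["tcp_rot"][2]-1.452,"F",s["contact_force"].round(1))
for o in vision.landmark_of("wrist","pointer_tip")[:2]:
    q=at_z("wrist",o["uv"],24,cal)[:2]-O; a=np.arctan2(q[1],q[0])+np.pi-1.452; print("ptr",o["conf"],o["uv"],"R",np.hypot(*q),"arm",a,"jaw",lev-a)
E
python3 meas.py w7.png; python3 - <<'E'
from h import *
vision.grab_frame("top")
for o in vision.cut_out("top","mount")[:6]: print(o["conf"],o["uv"],at_z("top",o["uv"],44)[:2].round(1))
E
```

```text
t 15.1 R 139.21015365036314 lever -0.1645293319832999 psi-lever -0.16365724143575755 F [-7.1 -1.4 12.2]
ptr 0.69 [325.3, 193.4] R 114.70020708832917 arm -0.17160280497269875 jaw 0.007073472989398866
0.8 [180.5, 246.6] [461.2 365.7]
0.59 [204.7, 269.1] [401.9 299.2]
0.57 [298.4, 219.0] [531.7  52.2]
0.45 [237.2, 225.0] [517.2 215.7]
0.44 [240.0, 261.3] [421.5 206.4]
```

View pics/w7.png

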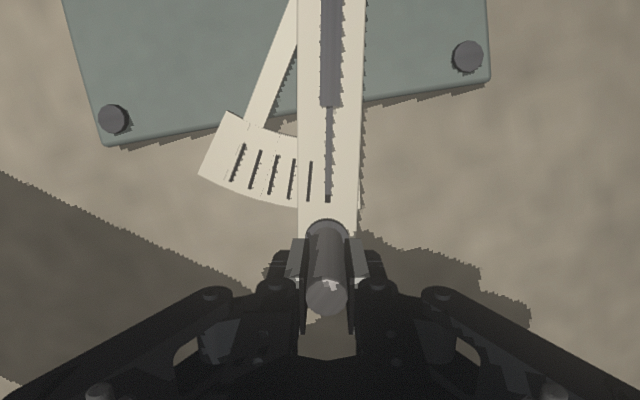

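The pointer is still at rest (325, 195), in the same place as before, so the mount hasn't seated yet. I'll check the mount with depth.

```bash
cat > mt.py <<'E'
from h import *
for cam in ["top","side"]:
    im,d=vision.grab_frame(cam); cal=vision.calibration(cam)
    K=cal["mtx"];v,u=np.mgrid[0:400,0:640]; p=np.stack([u,v],-1).reshape(-1,1,2).astype(np.float64)
    n=cv2.undistortPoints(p,np.array(K),np.array([cal["k1"],0,0,0,0.])).reshape(400,640,2)
    T=np.array(cal["extrinsics"]); P=np.concatenate([n*d[...,None],d[...,None]],-1)@T[:3,:3].T+T[:3,3]
    D=P[...,:2]-np.array([527.7,-35.8]); c,s=np.cos(1.452),np.sin(1.452)
    X=c*D[...,0]+s*D[...,1]; Y=-s*D[...,0]+c*D[...,1]
    k=(d>0)&(abs(P[...,2]-44)<5)&(abs(X-90)<40)&(Y>-40)&(Y<70)
    if k.sum()>3:
        q=np.c_[X[k],Y[k]]; print(cam,k.sum(),"range",q.min(0).round(1),q.max(0).round(1),"mid",((q.min(0)+q.max(0))/2).round(1),"z",np.median(P[k][:,2]).round(1))
    else: print(cam,k.sum())
E
python3 mt.py
```

```text
top 175 range [71.5 -4.5] [109.8  33.7] mid [90.6 14.6] z 44.0
side 136 range [68. -4.] [110.7  35.8] mid [89.4 15.9] z 44.3
```

Mount at x 90, y ≈ 15.5 and sliding along as expected. Continuing.

Emit:
play_rows(steps=[{"delta_pos": [0,0.21,0],"yaw": -0.015,"jaw": 10},{"delta_pos": [0.01,0.42,0],"yaw": -0.03,"jaw": 10},{"delta_pos": [0.01,0.63,0],"yaw": -0.045,"jaw": 10},{"delta_pos": [0.03,0.84,0],"yaw": -0.06,"jaw": 10},{"delta_pos": [0.04,1.05,0],"yaw": -0.075,"jaw": 10},{"delta_pos": [0.06,1.26,0],"yaw": -0.09,"jaw": 10},{"delta_pos": [0.08,1.47,0],"yaw": -0.105,"jaw": 10},{"delta_pos": [0.1,1.68,0],"yaw": -0.12,"jaw": 10}])

```text
clock: 16.15
eef_pos: [504.8, -173.4, 46.1]
tcp_rot: [-3.139, 0.0, 1.408]
contact_force: [-8.9, -1.9, 13.7]
opening: 0.177
grasp_force: 30.1
```

Emit:
play_rows(steps=[{"delta_pos": [0,0.14,0],"yaw": -0.01,"jaw": 10},{"delta_pos": [0,0.28,0],"yaw": -0.02,"jaw": 10},{"delta_pos": [0.01,0.42,0],"yaw": -0.03,"jaw": 10},{"delta_pos": [0.01,0.56,0],"yaw": -0.04,"jaw": 10},{"delta_pos": [0.02,0.7,0],"yaw": -0.05,"jaw": 10},{"delta_pos": [0.03,0.84,0],"yaw": -0.06,"jaw": 10},{"delta_pos": [0.03,0.98,0],"yaw": -0.07,"jaw": 10},{"delta_pos": [0.04,1.12,0],"yaw": -0.08,"jaw": 10}])

```text
clock: 16.95
eef_pos: [515.8, -174.9, 46.1]
tcp_rot: [-3.139, 0.0, 1.487]
contact_force: [-8.5, -2.6, 12.2]
opening: 0.177
grasp_force: 30.1
```

```bash
python3 meas.py w8.png; python3 mt.py; python3 - <<'E'
import numpy as np,cv2
for n in "w7","w8":
    im=np.load(n+".npz")["im"]; g=cv2.cvtColor(im,cv2.COLOR_RGB2GRAY)
    for row in (115,130,180,198): print(n,row,[c for c in range(200,360) if g[row,c]<120])
E
```

```text
t 17.0 R 139.648319977167 lever 0.035059167426013005 psi-lever 0.035980370303267506 F [-7.4 -3.  11.7]
ptr 0.95 [315.7, 194.1] R 115.5604259025355 arm -0.009147376674230046 jaw 0.04420654410024305
top 176 range [72.5  5.7] [110.8  47.3] mid [91.7 26.5] z 44.0
side 140 range [70.3  4.4] [112.3  49.4] mid [91.3 26.9] z 44.5
w7 115 [236, 237, 238, 239, 268, 269, 270, 271, 272, 273, 274, 275, 276, 277, 278, 279, 280, 281, 282, 283, 284, 285, 286, 287, 288, 289, 290, 291, 292, 293, 294, 295, 296, 327, 328, 329, 330, 331]
w7 130 [200, 201, 202, 203, 204, 205, 206, 207, 208, 209, 210, 211, 212, 213, 214, 215, 271, 272, 273, 274, 275, 276, 277, 326, 327, 328, 329, 330, 331, 332]
w7 180 [229, 230, 231, 232, 250, 251, 252, 253, 270, 271, 272, 273, 289, 290, 291, 292, 308, 309, 310, 326, 327, 328, 329, 330]
w7 198 [287, 288, 289, 307, 308, 309, 325, 326, 327, 328, 329]
w8 115 [236, 237, 268, 269, 270, 271, 272, 273, 274, 275, 276, 277, 278, 279, 280, 281, 317, 318, 319, 320, 321, 322, 323]
w8 130 [270, 271, 272, 273, 274, 275, 276, 317, 318, 319, 320, 321, 322, 323, 324]
w8 180 [229, 230, 231, 232, 233, 250, 251, 252, 253, 270, 271, 272, 273, 289, 290, 291, 308, 309, 310, 314, 315, 316, 317, 318, 325, 326, 327, 328, 329, 330, 359]
w8 198 [286, 287, 288, 289, 306, 307, 308, 325, 326, 327, 328, 329]
```

The mount is seated and the pointer is at 0.63 of a division (column 316, where rest is 328 and the third mark is 271.5). About 0.19 rad to go.

Emit:
play_rows(steps=[{"delta_pos": [0,0.21,0],"yaw": -0.015,"jaw": 10},{"delta_pos": [0.01,0.42,0],"yaw": -0.03,"jaw": 10},{"delta_pos": [0.01,0.63,0],"yaw": -0.045,"jaw": 10},{"delta_pos": [0.03,0.84,0],"yaw": -0.06,"jaw": 10},{"delta_pos": [0.04,1.05,0],"yaw": -0.075,"jaw": 10},{"delta_pos": [0.06,1.26,0],"yaw": -0.09,"jaw": 10},{"delta_pos": [0.08,1.47,0],"yaw": -0.105,"jaw": 10},{"delta_pos": [0.1,1.68,0],"yaw": -0.12,"jaw": 10}])

```text
clock: 17.95
eef_pos: [532.3, -175.6, 46.1]
tcp_rot: [-3.138, 0.0, 1.608]
contact_force: [-11.1, -5.1, 13.9]
opening: 0.176
grasp_force: 30.3
```

```bash
python3 meas.py w9.png; cat > cols.py <<'E'
import numpy as np,cv2,sys
from scipy import ndimage
im=np.load(sys.argv[1]+".npz")["im"]; g=cv2.cvtColor(im,cv2.COLOR_RGB2GRAY)
for row in (165,172,180,186):
    m=g[row,200:360]<125; l,n=ndimage.label(m); print(row,[(round(200+np.nonzero(l==i)[0].mean(),1),int((l==i).sum())) for i in range(1,n+1)])
E
python3 cols.py w9
```

```text
t 18.0 R 139.890222817762 lever 0.1538678861737952 psi-lever 0.1565686214189015 F [-9.9 -5.3 12.8]
ptr 0.92 [288.9, 189.1] R 114.66598018791096 arm -0.000351952470631689 jaw 0.1542198386444269
165 [(np.float64(236.5), 4), (np.float64(256.0), 3), (np.float64(274.5), 4), (np.float64(291.5), 8), (np.float64(310.5), 4), (np.float64(327.5), 6)]
172 [(np.float64(233.5), 4), (np.float64(253.5), 4), (np.float64(273.0), 3), (np.float64(291.5), 8), (np.float64(310.0), 3), (np.float64(327.5), 6), (np.float64(359.0), 1)]
180 [(np.float64(230.5), 4), (np.float64(251.5), 4), (np.float64(271.5), 4), (np.float64(289.0), 7), (np.float64(309.0), 3), (np.float64(327.5), 6)]
186 [(np.float64(249.5), 4), (np.float64(270.5), 4), (np.float64(288.0), 7), (np.float64(308.5), 4), (np.float64(327.5), 6)]
```

Emit:
play_rows(steps=[{"delta_pos": [0,0.15,0],"yaw": -0.011,"jaw": 10},{"delta_pos": [0.01,0.31,0],"yaw": -0.022,"jaw": 10},{"delta_pos": [0.01,0.46,0],"yaw": -0.033,"jaw": 10},{"delta_pos": [0.01,0.62,0],"yaw": -0.044,"jaw": 10},{"delta_pos": [0.02,0.77,0],"yaw": -0.055,"jaw": 10},{"delta_pos": [0.03,0.91,0],"yaw": -0.065,"jaw": 10},{"delta_pos": [0.03,0.91,0],"yaw": -0.065,"jaw": 10},{"delta_pos": [0.03,0.91,0],"yaw": -0.065,"jaw": 10}])

```text
clock: 18.85
eef_pos: [541.4, -175.1, 46.1]
tcp_rot: [-3.139, 0.0, 1.672]
contact_force: [-9.8, -5.3, 13.3]
opening: 0.176
grasp_force: 30.1
```

```bash
python3 meas.py w10.png; python3 cols.py w10; python3 mt.py
```

```text
t 18.9 R 140.00487656250624 lever 0.21714848835649248 psi-lever 0.22010568748249737 F [-10.6  -5.7  13.2]
ptr 0.84 [273.3, 187.3] R 115.3153264943912 arm -0.000531050341555428 jaw 0.2176795386980479
165 [(np.float64(237.5), 6), (np.float64(255.5), 4), (np.float64(276.5), 8), (np.float64(293.0), 3), (np.float64(310.0), 3), (np.float64(327.5), 6), (np.float64(359.0), 1)]
172 [(np.float64(234.0), 5), (np.float64(253.5), 4), (np.float64(276.0), 9), (np.float64(291.5), 4), (np.float64(310.0), 3), (np.float64(327.5), 6), (np.float64(359.0), 1)]
180 [(np.float64(230.5), 4), (np.float64(251.0), 3), (np.float64(272.5), 8), (np.float64(290.5), 4), (np.float64(309.0), 3), (np.float64(327.5), 6)]
186 [(np.float64(249.5), 4), (np.float64(271.5), 6), (np.float64(289.5), 4), (np.float64(308.5), 4), (np.float64(327.5), 6)]
top 175 range [72.5  9.6] [110.8  47. ] mid [91.6 28.3] z 43.6
side 140 range [68.3 10.8] [114.4  48.1] mid [91.4 29.5] z 44.6
```

The pointer reads about 0.225, a little short of the third mark. Adding 0.014.

Emit:
play_rows(steps=[{"delta_pos": [0,0.05,0],"yaw": -0.004,"jaw": 10},{"delta_pos": [0,0.1,0],"yaw": -0.007,"jaw": 10},{"delta_pos": [0,0.15,0],"yaw": -0.011,"jaw": 10},{"delta_pos": [0,0.2,0],"yaw": -0.014,"jaw": 10},{"delta_pos": [0,0.2,0],"yaw": -0.014,"jaw": 10},{"delta_pos": [0,0.2,0],"yaw": -0.014,"jaw": 10},{"delta_pos": [0,0.2,0],"yaw": -0.014,"jaw": 10},{"delta_pos": [0,0.2,0],"yaw": -0.014,"jaw": 10}])

```text
clock: 19.85
eef_pos: [543.2, -175.0, 46.1]
tcp_rot: [-3.138, 0.0, 1.686]
contact_force: [-11.0, -6.0, 13.3]
opening: 0.179
grasp_force: 30.2
```

```bash
python3 meas.py w11.png; python3 cols.py w11; python3 - <<'E'
import numpy as np,cv2
im=np.load("w11.npz")["im"][80:220,200:380]; cv2.imwrite("pics/w11c.png",cv2.resize(im[...,::-1],(756,588),interpolation=cv2.INTER_CUBIC))
E
```

```text
t 19.9 R 140.03121885740467 lever 0.2297039642277574 psi-lever 0.2340991691572265 F [-10.8  -6.6  13.6]
ptr 0.92 [265.1, 185.1] R 115.24820889396702 arm -0.022422690297096537 jaw 0.25212665452485394
165 [(np.float64(236.0), 3), (np.float64(256.0), 3), (np.float64(273.5), 8), (np.float64(293.0), 3), (np.float64(310.5), 4), (np.float64(327.5), 6)]
172 [(np.float64(234.5), 6), (np.float64(253.5), 4), (np.float64(273.0), 9), (np.float64(292.0), 3), (np.float64(310.0), 3), (np.float64(327.5), 6), (np.float64(359.0), 1)]
180 [(np.float64(231.0), 5), (np.float64(251.5), 4), (np.float64(270.0), 7), (np.float64(290.5), 4), (np.float64(309.0), 3), (np.float64(327.5), 6)]
186 [(np.float64(249.5), 4), (np.float64(270.0), 3), (np.float64(289.5), 4), (np.float64(308.5), 4), (np.float64(327.5), 6)]
```

View pics/w11c.png

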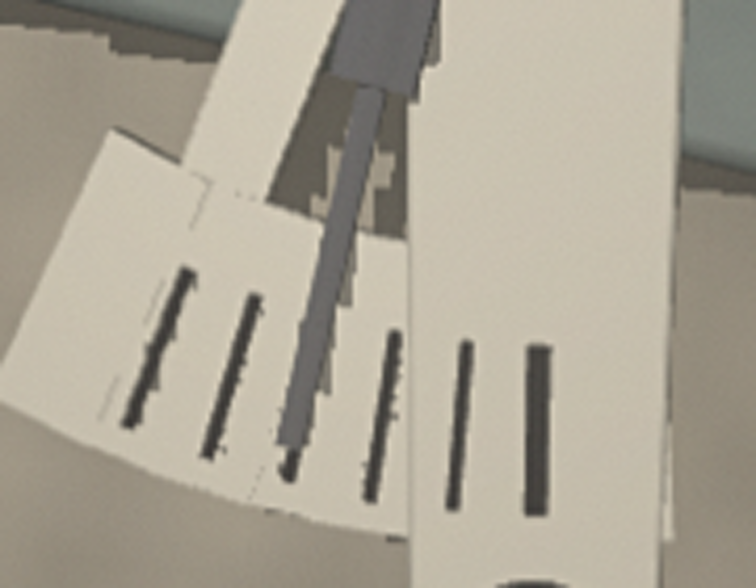

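The pointer tip at crop (290, 440) now lies exactly over the third mark, whose end shows at (288, 475). Marks 4 and 5 are to its left, with 1, 2 and the thicker rest mark to its right. Releasing.

Emit:
play_rows(steps=[{"delta_pos": [0,0,0],"yaw": 0,"jaw": 19},{"delta_pos": [0,0,0],"yaw": 0,"jaw": 22},{"delta_pos": [0,0,0],"yaw": 0,"jaw": 28},{"delta_pos": [0,0,0],"yaw": 0,"jaw": 36},{"delta_pos": [0,0,0],"yaw": 0,"jaw": 45},{"delta_pos": [0,0,0],"yaw": 0,"jaw": 50},{"delta_pos": [0,0,0],"yaw": 0,"jaw": 50},{"delta_pos": [0,0,0],"yaw": 0,"jaw": 50}])

```text
clock: 20.75
eef_pos: [545.2, -174.2, 45.3]
tcp_rot: [-3.142, 0.0, 1.686]
contact_force: [0.3, 0.4, -0.2]
opening: 0.501
grasp_force: 0.0
```

```bash
python3 meas.py w12.png; python3 cols.py w12; python3 mt.py
```

```text
t 20.8 R 139.4793063404579 lever 0.24460891829782372 psi-lever 0.23383270152670388 F [-0.2 -0.5 -0.2]
ptr 0.68 [262.1, 188.7] R 115.95314775615932 arm -0.013556270919157676 jaw 0.2581651892169814
165 [(np.float64(231.5), 4), (np.float64(251.5), 4), (np.float64(269.5), 8), (np.float64(288.5), 4), (np.float64(306.0), 3), (np.float64(323.5), 6), (np.float64(355.0), 1)]
172 [(np.float64(230.0), 5), (np.float64(250.0), 5), (np.float64(268.0), 9), (np.float64(287.5), 4), (np.float64(305.0), 3), (np.float64(323.5), 6)]
180 [(np.float64(226.5), 4), (np.float64(247.0), 3), (np.float64(265.5), 8), (np.float64(286.0), 3), (np.float64(304.5), 4), (np.float64(322.5), 6), (np.float64(355.0), 1)]
186 [(np.float64(245.0), 3), (np.float64(264.5), 8), (np.float64(285.0), 3), (np.float64(304.0), 3), (np.float64(322.5), 6)]
top 176 range [72.5  9.2] [110.6  47.5] mid [91.5 28.3] z 44.0
side 140 range [69.6  8.8] [111.3  48.5] mid [90.4 28.7] z 44.7
```

The pointer hasn't moved relative to the marks. Rising clear.

Emit:
play_rows(steps=[{"delta_pos": [0,0,-1],"yaw": 0,"jaw": 50},{"delta_pos": [0,0,-3],"yaw": 0,"jaw": 50},{"delta_pos": [0,0,-6],"yaw": 0,"jaw": 50},{"delta_pos": [0,0,-9],"yaw": 0,"jaw": 50},{"delta_pos": [0,0,-11],"yaw": 0,"jaw": 50},{"delta_pos": [0,0,-12],"yaw": 0,"jaw": 50},{"delta_pos": [0,0,-12],"yaw": 0,"jaw": 50},{"delta_pos": [0,0,-12],"yaw": 0,"jaw": 50}])

```text
clock: 21.75
eef_pos: [544.7, -174.1, 164.8]
tcp_rot: [-3.141, -0.0, 1.686]
contact_force: [0.1, -0.7, 0.1]
opening: 0.505
grasp_force: 0.0
```

```bash
python3 mt.py; python3 -c "
from h import *
print(r.sense()['contact_force'],r.sense()['eef_pos']); print(r.sign_off())"
```

```text
top 176 range [72.6  9.1] [110.9  47.4] mid [91.8 28.2] z 43.8
side 138 range [69.2  4.8] [112.4  48.7] mid [90.8 26.7] z 44.3
[-0.02226216  0.25975877 -0.33960878] [ 544.36730904 -173.94551197  164.08333903]
the job is handed in; nothing more can be done
None
```

The larger cream mount is clamped in the vee with the pointer on the third mark, the lever is released and the robot is clear; I handed the job in at about 22 s of the 61 s, and sign-off gave no verdict.

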